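# Slack off the still-hood winch for re-roping

## Robot

A 6-joint arm with a two-finger parallel gripper is mounted at the origin on the work surface. World frame = base frame: x ahead of the robot, y to its left, z up, the work surface at z = 0. Lengths are in m, angles in rad, forces in N, time in s.
With the tool pointing down it reaches from about 0.35 to 0.85 m from the base axis. Payload 8.1 kg.
Tool frame: the origin (TCP) lies at the very end of the fingers, on their centre line; the grasp point (between the pads) lies 19 mm behind it; z points along the fingers, y is the direction in which the jaws open and shut (so a half turn about z gives the same grasp; the last joint's range is limited). The gripper opens to 93 mm and grips with 3 to 60 N. Pads are 15 mm wide; open, the fingers measure 128 mm over their backs; the gripper's body (75 mm by 188 mm) begins 65 mm behind the grasp point.
Start: joints at [-1.366, 0.13, 1.488, -0, 1.523, -0.085], TCP at [0.171, -0.575, 0.219] pointing down, gripper open.
Joint ranges: [-2.96, 2.96], [-0.89, 2.26], [0.02, 2.5], [-1.34, 4.48], [0, 2.73], [-2.66, 2.66]. Speed limits (rad/s): [2.39, 2.39, 2.79, 3.14, 3.14, 3.14].

## Interface

Orientations are given as a rotation vector (axis times angle).
In Python, from plant import read_state, read_camera, close_job gives the robot as it stands.
- The arm moves only by the tool jog_arm, never from a script. Its argument "motion" is one flat list of numbers, 7 for each row, row after row: the opening, from 0 (shut) to 1 (fully open), then the shift along the tool's x, y, z scaled (see below), then the turn, a rotation vector about the tool's x, y, z scaled (see below). A call has 1 to 8 rows; each row is the pose to reach, as a shift and turn from the pose measured when the call began, along the tool's axes at that moment; what a row does not reach only later rows make up. The controller multiplies each number of a shift by 0.5 m and each number of a turn by 90 degrees. A row lasts 1/10 s, in which the tool goes at most 50 mm and 8.59 degrees, less where a joint would pass 70% of its speed; a pose out of reach is approached as far as the arm can. A call with a number of a shift or a turn outside -1 to 1 is refused whole. A call with a gripper value outside its range is refused whole. The fingers move at their own pace and stop on an object; "grip_force" is the grip in N (left out, the last holds). Time passes only in rows, so rows that repeat a pose let the fingers close. It gives the time, the measured TCP pose, the force and the opening at its end, in the units of the state.
- read_state(): the state, without advancing time (a new reading comes with each control period).
- read_camera(name): name is "scene" or "side" or "wrist"; returns a dict with "frame" (384x512x3 uint8, red, green, blue), "vertical_fov" (degrees; the focal length in pixels is half the picture's height over the tangent of half this angle, whatever the lens; pixels are square), "cx", "cy" (the principal point, pixels), "dist_coeffs" ([k1, k2, p1, p2, k3] as OpenCV has them; the pictures are not rectified), "world_from_camera" (4x4, takes a point from camera to world coordinates); the wrist camera has in their place "hand_eye" (4x4, takes a point from camera to tool coordinates, whose origin is the TCP and whose axes are the flange's). Camera axes: x right, y down, z forward; pixel columns grow to the right and rows downward; lengths in m; the calibration is good to about 2 mm. A picture is of the moment at which its call begins: read the wrist's pose just before it. There is no depth.
- close_job(): hands the job in, once; it reports no verdict.
The state is a dict: "t": time; "q": joint angles; "dq": joint speeds; "joint_torque": joint torques, N m; "tool_pos": TCP position; "orientation": TCP orientation; "force": force on the tool from outside, world axes, zero at the start; "wrist_torque": the same for the moment, N m; "opening": finger opening in m.
Only numpy, scipy, OpenCV 4.12 (cv2) and the standard library are available. Lean on these libraries where they do the work, as an engineer would, in place of code of your own. Each camera call takes 0.05 s, during which the arm holds its last target.

## Task

The rope is off the still-hood hand winch, the one with the copper drum and the red crank knob, and the drum must be set for a new rope. Flick its red sprung pawl off the ratchet wheel so that it stays clear, then ease the drum slowly back, anticlockwise seen from above, until the crank knob stands over the yellow spot on that winch's base, and let go with the pawl still off. Leave the other winch, with grey drum and black knob, as it is.

Things in the scene. Friction and masses are not known exactly. Their poses are not given: they have to be found in the camera images.
- copper_axle (a point): The copper winch stands on a fixed round blue base plate, 240 mm across and 12 mm thick, with its axle upright. This point is on the axle line at the table surface. On the axle, turning together: a toothed steel ratchet wheel (104 mm across, 16 to 28 mm above the table), a copper drum (up to 60 mm), a steel crank arm (18 mm wide, top at 68 mm) and a hub nut (22 mm across, top at 78 mm). The two winches swap sides of the table and turn on the spot from one start to the next.
- copper_knob (a point): Red upright round crank knob, 24 mm across, 70 to 112 mm above the table, 85 mm from the axle, free to spin on its pin; this point is on its centre line 90 mm above the table. It runs on a level circle round the axle; the drum has a steady brake drag (about 3 N at the knob) and stays where it is left.
- copper_mark (a point): Centre of the yellow spot (44 mm across, with a short yellow bar to the rim) painted on the copper winch's base, 13 mm above the table and 85 mm from the axle, straight below the circle of the knob. It lies 65 to 140 degrees anticlockwise (seen from above) of the knob at the start.
- copper_drum (a joint): Turn of the copper drum, wheel and crank in rad, growing anticlockwise seen from above (the way to ease back). At the start between -0.13 and 0; the engaged pawl blocks it at about 0 to +0.02.
- copper_pivot (a point): Pivot of the copper winch's red pawl, upright axis, 73 mm from the axle, 28 mm above the table. The pawl is a lever lying level, 16 to 28 mm above the table: its tip reaches to the wheel teeth on one side of the pivot, its tail with the tab on the other.
- copper_tab (a point): Red upright thumb tab on the pawl's tail: a plate 22 mm long (along the tail), 8 mm thick, 28 to 85 mm above the table; this point is its middle, 55 mm above the table and 43 mm from the pivot. To take the pawl off, push the tab level, square to its flat face, from the outside of the winch inward, so that it swings anticlockwise (seen from above) about the pivot; the tip then swings out of the teeth. It takes about 6 N at first.
- copper_pawl (a joint): Swing of the copper winch's pawl in rad: 0 engaged in the teeth, 0.7 fully off (stop). An over-centre spring drives it to 0 below 0.35 and to 0.7 above 0.35, where it stays.
- grey_knob (a point): Black crank knob of the other winch, which is built alike but with grey drum and black knob and pawl; same point as on the copper one. To be left alone.
- grey_pawl (a joint): Swing of the grey winch's black pawl in rad, 0 engaged; to be left engaged.

How it is judged:
On the way, in this order (a step that is already met when the one before it is completed fails the run):
1. the copper winch's pawl is flicked off and stays off (value of joint copper_pawl above 0.5 rad), for 0.2 s.
2. the copper winch's crank knob is eased round to stand over its yellow spot (horizontal distance between copper_knob and copper_mark below 0.02 m), for 0.2 s.
At the end, for the whole second after the job is handed in: The copper winch's pawl rests off the wheel (joint above 0.5 rad), its crank knob stands over its yellow spot (centres within 20 mm seen from above, about 13 degrees of turn), the drum is still, and the grey winch is as it was (pawl engaged, knob within 30 mm of its start) (value of joint copper_pawl above 0.5 rad and horizontal distance between copper_knob and copper_mark below 0.02 m and velocity of joint copper_drum between -0.05 and 0.05 rad/s and value of joint grey_pawl below 0.3 rad and distance of grey_knob from where it was at the start of the episode below 0.03 m); the robot touches nothing.
It fails at once if the drum is let fly: turned back faster than 4 rad/s (easing it slowly keeps far below) (velocity of joint copper_drum above 4 rad/s).
It fails at once if the grey winch is worked: its pawl is taken off or its knob is moved more than 30 mm (value of joint grey_pawl above 0.35 rad or distance of grey_knob from where it was at the start of the episode above 0.03 m).
It also fails if it takes over 48 s, if anything falls off the work surface, if the arm or the gripper's body presses on something with over 40 N, if the wrist force passes 120 N, or if a joint passes its speed limit or range.

## Working session

There is one attempt and no reset: what is moved stays moved. The work goes in short steps, Python scripts to look and compute and a tool call to move; the robot and the scene stay as the last step left them, time stands still between calls to the robot, and variables do not carry over. Pictures are saved under pics/ and viewed, and the job is handed in when it is done.

Besides the shell and the picture viewer there is one more tool, called after ">>>" by a JSON object that holds its "fn" and its "kwargs". jog_arm: Moves the arm, as the interface text tells. Its arguments: {"type":"object","properties":{"motion":{"type":"array","items":{"type":"number"}},"grip_force":{"type":"number"}},"required":["motion"]}

```bash
mkdir -p pics; ls; python3 - <<'E'
from plant import *
import cv2
s=read_state();print(s)
for n in ["scene","side","wrist"]:
    c=read_camera(n)
    cv2.imwrite(f"pics/{n}0.png",c["frame"][:,:,::-1])
    print(n,{k:(v.tolist() if hasattr(v,'tolist') else v) for k,v in c.items() if k!="frame"})
E
```

```text
pics
{'t': 0.0, 'q': array([-1.36637985e+00,  1.31124513e-01,  1.48927980e+00,  1.91885702e-05,
        1.52300512e+00, -8.54077777e-02]), 'dq': array([-0.00077321,  0.00029077, -0.00063263, -0.00042623, -0.001033  ,
        0.00094072]), 'joint_torque': array([-3.88361121e-03, -5.59834385e+01, -4.91772294e+01,  7.64296297e-02,
        3.52117745e-02, -1.90869632e-04]), 'tool_pos': array([ 0.17137796, -0.57440874,  0.21760906]), 'orientation': array([-3.10686889e+00, -4.53399680e-01,  1.39579210e-04]), 'force': array([-0.02785507, -0.10061628, -0.20112062]), 'wrist_torque': array([-0.01373425, -0.02459317,  0.00717717]), 'opening': 0.0931451182833951}
scene {'vertical_fov': 49.21400782127561, 'cx': 256.83660229400607, 'cy': 189.07386953560047, 'dist_coeffs': [0.026700596518283735, 0.0, 0.0, 0.0, 0.0], 'world_from_camera': [[-0.8165237345582542, 0.4948109359418277, -0.29740734452164125, 0.7818595274865293], [0.5772651191548325, 0.706337195560157, -0.40969836267108745, 0.3402344680898794], [0.007346639381294336, -0.506211323303406, -0.8623781786717566, 0.7609323244552406], [0.0, 0.0, 0
[... 224 characters left out ...]
8836, 0.082105804108078, 0.50460424522174], [-0.1025985990906097, 0.6157874718847896, -0.7812037614696846, 0.5208357343396787], [-0.0024591573836507236, -0.785502789649776, -0.6188532297705023, 0.4815512564615121], [0.0, 0.0, 0.0, 1.0]]}
wrist {'vertical_fov': 62.79888884807468, 'cx': 254.5599734929689, 'cy': 187.20429631020335, 'dist_coeffs': [-0.03207198575320492, 0.0, 0.0, 0.0, 0.0], 'hand_eye': [[-0.00028372186160417046, -0.9545664211525637, -0.29799809917160563, 0.08287449221656852], [0.9999998729799625, -0.0001466901946511487, -0.00048220539607129976, 0.00039791442170844515], [0.00041658368001509387, -0.2979981981320889, 0.9545663415227169, -0.16581486993129058], [0.0, 0.0, 0.0, 1.0]]}
```

View pics/scene0.png

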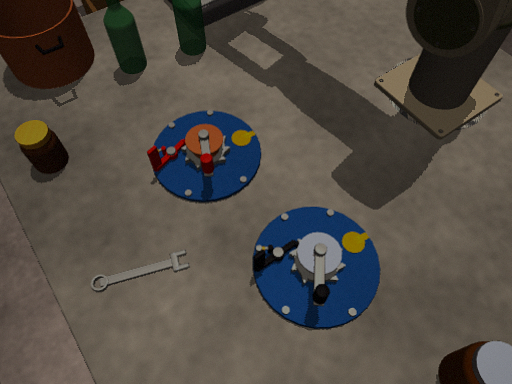

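View pics/side0.png

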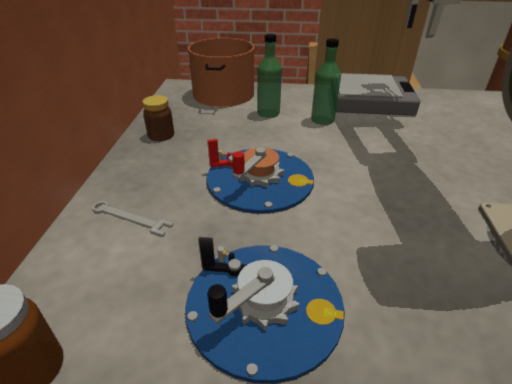

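View pics/wrist0.png

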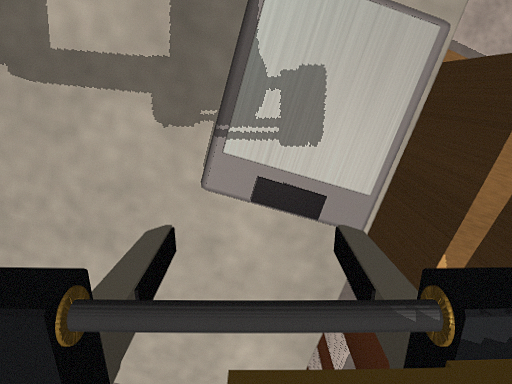

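The copper winch is at about (206,150) in the scene view: knob (207,163), yellow spot (243,138), tab (154,157). In the side view its knob is at (239,162), tab (213,152) and spot (298,181). The grey winch is the nearer one. Next I'll measure these points.

```bash
cat > h.py <<'E'
import numpy as np, cv2
from plant import *
def K(c):
    f=c["frame"].shape[0]/2/np.tan(np.radians(c["vertical_fov"]/2))
    return np.array([[f,0,c["cx"]],[0,f,c["cy"]],[0,0,1.]])
def W(c,s=None):
    if "world_from_camera" in c: return np.array(c["world_from_camera"])
    T=np.eye(4);T[:3,:3]=cv2.Rodrigues(np.array(s["orientation"]))[0];T[:3,3]=s["tool_pos"]
    return T@np.array(c["hand_eye"])
def ray(c,p,s=None):
    u=cv2.undistortPoints(np.array(p,float).reshape(-1,1,2),K(c),np.array(c["dist_coeffs"])).reshape(-1,2)
    T=W(c,s); d=np.c_[u,np.ones(len(u))]@T[:3,:3].T
    return T[:3,3],d
def plane(c,p,z,s=None):
    o,d=ray(c,p,s); return o+d*((z-o[2])/d[:,2])[:,None]
def tri(rs):
    A=0;b=0
    for o,d in rs:
        d=d/np.linalg.norm(d);P=np.eye(3)-np.outer(d,d);A=A+P;b=b+P@o
    X=np.linalg.solve(A,b); return X,[np.linalg.norm(np.cross(X-o,d/np.linalg.norm(d))) for o,d in rs]
def mask(fr,lo,hi):
    return cv2.inRange(cv2.cvtColor(fr,cv2.COLOR_RGB2HSV),lo,hi)
def red(fr): return mask(fr,(0,200,60),(5,255,255))|mask(fr,(174,200,60),(180,255,255))
def yel(fr): return mask(fr,(20,150,120),(32,255,255))
def blue(fr): return mask(fr,(100,150,40),(125,255,255))
def blobs(m,mn=15):
    n,l,s,ce=cv2.connectedComponentsWithStats(m)
    return [(s[i].tolist(),ce[i].round(1).tolist()) for i in range(1,n) if s[i,4]>mn]
def project(c,X,s=None):
    T=np.linalg.inv(W(c,s)); r=cv2.Rodrigues(T[:3,:3])[0]
    return cv2.projectPoints(np.array(X,float).reshape(-1,1,3),r,T[:3,3],K(c),np.array(c["dist_coeffs"]))[0].reshape(-1,2)
E
python3 - <<'E'
from h import *
for n in ["scene","side"]:
    c=read_camera(n);fr=c["frame"]
    print(n,"red",blobs(red(fr)));print("yel",blobs(yel(fr)))
    # base ellipse: rectify blue outline to world plane z=.012, fit circle
    m=blue(fr)
    cs,_=cv2.findContours(m,cv2.RETR_EXTERNAL,cv2.CHAIN_APPROX_NONE)
    for q in cs:
        if cv2.contourArea(q)>1500:
            P=plane(c,cv2.convexHull(q),0.012)[:,:2]
            (x,y),r=cv2.minEnclosingCircle(P.astype(np.float32))
            A=np.c_[2*P,np.ones(len(P))];z=np.linalg.lstsq(A,(P**2).sum(1),rcond=None)[0]
            print("circ",x,y,r,"ls",z[:2],np.sqrt(z[2]+z[:2]@z[:2]))
    x0,y0=(130,90) if n=="scene" else (180,120)
    cv2.imwrite(f"pics/{n}_z.png",cv2.resize(fr[y0:y0+125,x0:x0+150,::-1],None,fx=5,fy=4.8,interpolation=cv2.INTER_CUBIC))
E
```

```text
scene red [([157, 139, 28, 30, 139], [170.9, 152.9]), ([147, 146, 9, 8, 36], [151.2, 149.6]), ([200, 154, 13, 9, 95], [205.8, 158.0])]
yel [([15, 120, 33, 25, 615], [30.6, 131.8]), ([232, 131, 23, 14, 238], [241.7, 137.1]), ([343, 232, 26, 21, 385], [354.1, 241.3])]
circ 0.5252835750579834 0.17811350524425507 0.1187354326248169 ls [0.52523013 0.17788003] 0.11808226247753247
circ 0.5610841512680054 -0.15440426766872406 0.11857184022665024 ls [ 0.56095951 -0.15446283] 0.11790115480175443
side red [([209, 140, 35, 34, 464], [225.4, 158.1])]
yel [([143, 96, 24, 10, 179], [154.1, 100.6]), ([289, 175, 24, 11, 187], [299.0, 180.1]), ([307, 299, 37, 25, 628], [322.5, 311.5])]
circ 0.5229922533035278 0.17933133244514465 0.119348905980587 ls [0.52341303 0.17918877] 0.11806066457505514
circ 0.5567340850830078 -0.15031209588050842 0.1195824146270752 ls [ 0.55836241 -0.15001517] 0.11756912690553742
```

```bash
sleep 1
```

```text
(no output)
```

View pics/scene_z.png

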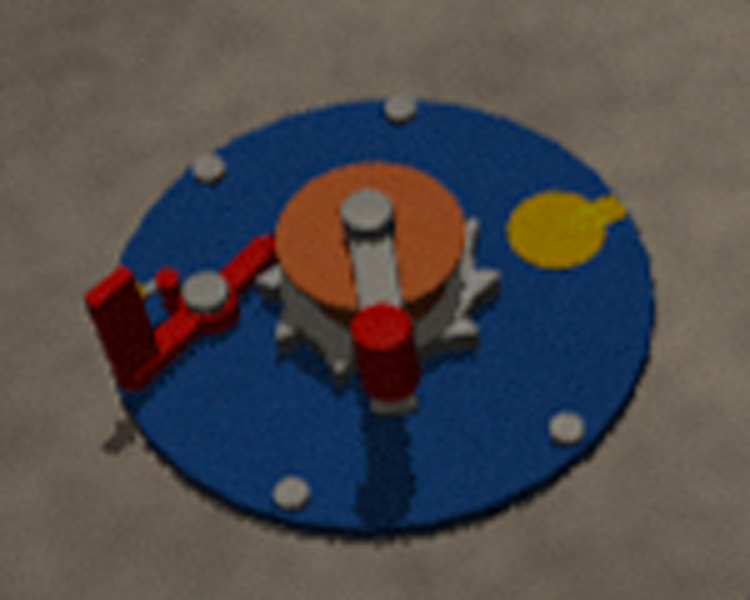

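View pics/side_z.png

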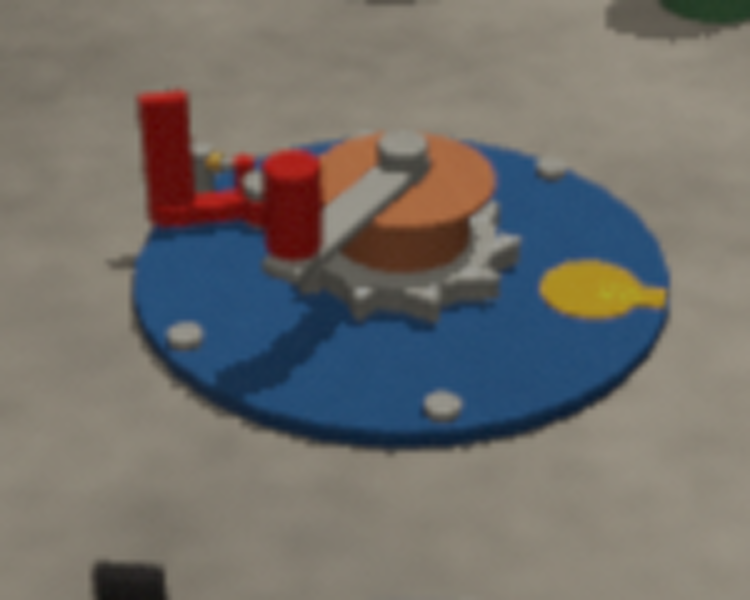

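```bash
python3 - <<'E'
from h import *
cs={n:read_camera(n) for n in ["scene","side"]}
z=lambda n,x,y:[(130 if n=="scene" else 180)+(x+.5)/5-.5,(90 if n=="scene" else 120)+(y+.5)/4.8-.5]
P={"knobtop":((383,325),(293,165),.112),"tabtop":((108,284),(163,97),.085),"mark":((555,230),(588,289),.013),"hub":((368,208),(402,143),.078),"pivot":((205,288),None,.036)}
ax=np.array([.5243,.1785])
for k,(a,b,h) in P.items():
    A=plane(cs["scene"],[z("scene",*a)],h)[0];print(k,A.round(4),end=" ")
    Xs=[A]
    if b:
        B=plane(cs["side"],[z("side",*b)],h)[0];T=tri([ (lambda o,d:(o,d[0]))(*ray(cs[n],[z(n,*p)])) for n,p in (("scene",a),("side",b))])
        print(B.round(4),"tri",T[0].round(4),np.round(T[1],4),end=" "); Xs.append(B)
    m=np.mean(Xs,0)[:2]-ax; print("mean",(m+ax).round(4),"r",np.hypot(*m).round(4),"ang",np.degrees(np.arctan2(m[1],m[0])).round(1))
for p in [(88,303),(125,268)]: print(plane(cs["scene"],[z("scene",*p)],.085))
print("tab bottom outer corners z=.028",plane(cs["scene"],[z("scene",130,385)],.016))
E
```

```text
knobtop [ 0.596  -0.0789  0.112 ] [ 0.5952 -0.0799  0.112 ] tri [ 0.5955 -0.0793  0.1119] [0.0005 0.0005] mean [ 0.5956 -0.0794] r 0.2676 ang -74.6
tabtop [ 0.6662 -0.1758  0.085 ] [ 0.6657 -0.1764  0.085 ] tri [ 0.6659 -0.176   0.085 ] [0.0003 0.0003] mean [ 0.666  -0.1761] r 0.3818 ang -68.2
mark [ 0.4767 -0.1446  0.013 ] [ 0.4767 -0.1467  0.013 ] tri [ 0.4771 -0.1436  0.0149] [0.0003 0.0003] mean [ 0.4767 -0.1456] r 0.3276 ang -98.4
hub [ 0.5593 -0.1559  0.078 ] [ 0.56   -0.1581  0.078 ] tri [ 0.5598 -0.1546  0.0799] [0.0002 0.0002] mean [ 0.5597 -0.157 ] r 0.3374 ang -84.0
pivot [ 0.6254 -0.1879  0.036 ] mean [ 0.6254 -0.1879] r 0.3801 ang -74.6
[[ 0.67714431 -0.17173876  0.085     ]]
[[ 0.6568779 -0.1791366  0.085    ]]
tab bottom outer corners z=.028 [[ 0.67268369 -0.17468438  0.016     ]]
```

```bash
python3 - <<'E'
from h import *
cs={n:read_camera(n) for n in ["scene","side"]}
for k,n,p in [("bottle1 base","scene",(131,68)),("bottle2 base","scene",(192,50)),("b1 base","side",(269,112)),("b2 base","side",(325,120)),("jar","scene",(50,165)),("pot","scene",(60,75))]:
    print(k,plane(cs[n],[p],0)[0].round(3))
r=lambda n,p:(lambda o,d:(o,d[0]))(*ray(cs[n],[p]))
print("pot rim near? ",tri([r("side",(222,45)),r("scene",(35,10))]))
# bottle heights: side cam tops with known base xy
for b,t in [((269,112),(270,38)),((325,120),(331,43))]:
    B=plane(cs["side"],[b],0)[0]; o,d=ray(cs["side"],[t]); s=(B[1]-.03-o[1])/d[0,1]; print("top",(o+s*d[0]).round(3))
s=read_state();R=cv2.Rodrigues(s["orientation"])[0];print(R.round(3))
for g in [(.672,-.215,.2),(.5956,-.0794,.19)]: print((R.T@(np.array(g)-s["tool_pos"])).round(4),((R.T@(np.array(g)-s["tool_pos"]))*2).round(3))
E
```

```text
bottle1 base [ 0.575 -0.491  0.   ]
bottle2 base [ 0.416 -0.46  -0.   ]
b1 base [ 0.563 -0.509  0.   ]
b2 base [ 0.399 -0.472  0.   ]
jar [ 0.85  -0.326  0.   ]
pot [ 0.729 -0.567  0.   ]
pot rim near?  (array([ 0.70875591, -0.57804503,  0.16837978]), [np.float64(0.001275915801703197), np.float64(0.001275915801703041)])
top [ 0.567 -0.539  0.202]
top [ 0.406 -0.502  0.204]
[[ 0.958  0.286 -0.   ]
 [ 0.286 -0.958  0.   ]
 [ 0.    -0.    -1.   ]]
[ 0.5825 -0.2019  0.0186] [ 1.165 -0.404  0.037]
[ 0.548  -0.3537  0.0286] [ 1.096 -0.707  0.057]
```

>>> {"fn": "jog_arm", "kwargs": {"motion": [0,0.1,-0.13,-0.08,0,0,0,0,0.43,-0.55,-0.08,0,0,0,0,0.43,-0.55,-0.08,0,0,0,0,0.43,-0.55,-0.08,0,0,0,0,0.43,-0.55,-0.08,0,0,0,0,0.43,-0.55,-0.08,0,0,0,0,0.43,-0.55,-0.08,0,0,0,0,0.43,-0.55,-0.08,0,0,0], "grip_force": 10}}

```text
t: 1.25
tool_pos: [0.3008, -0.2461, 0.2596]
orientation: [3.107, 0.461, 0.004]
force: [0.9, 0.5, -0.3]
opening: 0.0333
```

>>> {"fn": "jog_arm", "kwargs": {"motion": [0,0.74,0.16,0.0,0,0,0,0,0.74,0.16,0.0,0,0,0,0,0.74,0.16,0.0,0,0,0,0,0.74,0.16,0.12,0,0,0,0,0.74,0.16,0.12,0,0,0,0,0.74,0.16,0.12,0,0,0,0,0.74,0.16,0.12,0,0,0,0,0.74,0.16,0.12,0,0,0]}}

```text
t: 2.05
tool_pos: [0.6802, -0.215, 0.1984]
orientation: [-3.107, -0.462, -0.002]
force: [0.3, -0.6, 1.0]
opening: 0.0005
```

```bash
python3 - <<'E'
from h import *
s=read_state();print(s["tool_pos"],s["opening"],s["orientation"])
c=read_camera("wrist");cv2.imwrite("pics/w1.png",c["frame"][:,:,::-1])
print(project(c,[[.666,-.176,.085],[.5956,-.0794,.112],[.477,-.1456,.013],[.56,-.1545,.078]],s))
R=cv2.Rodrigues(s["orientation"])[0]
print(R.T@(np.array([.678,-.216,.05])-s["tool_pos"])*2)
E
```

```text
[ 0.68015361 -0.21495738  0.19838896] 0.0004921761969649448 [-3.10732814e+00 -4.62069233e-01 -2.24083646e-03]
[[209.70448721 185.237472  ]
 [ 81.44824807 236.13077819]
 [159.20452756 294.24718258]
 [165.45946012 270.50190762]]
[-0.00515057  0.00070764  0.29677097]
```

View pics/w1.png

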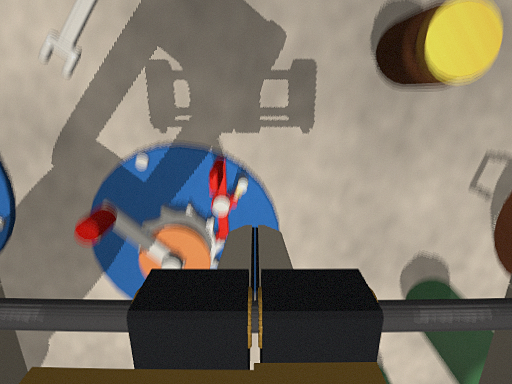

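The wrist view shows the tab edge-on at about (218,175) with clear floor where the fingers will come down. It sits about 5 mm from my prediction, well inside the 20 mm margin, so I'm descending beside it.

>>> {"fn": "jog_arm", "kwargs": {"motion": [0,0,0,0.1,0,0,0,0,0,0,0.2,0,0,0,0,0,0,0.29,0,0,0,0,0,0,0.29,0,0,0,0,0,0,0.29,0,0,0]}}

```text
t: 2.6
tool_pos: [0.6808, -0.2129, 0.0468]
orientation: [-3.102, -0.463, 0.008]
force: [0.8, -0.1, 0.3]
opening: 0.0004
```

```bash
python3 - <<'E'
from h import *
s=read_state();print(s["tool_pos"],s["force"])
for n in ["scene","side"]:
    c=read_camera(n);x0,y0=(100,60) if n=="scene" else (150,70)
    cv2.imwrite(f"pics/{n}2.png",cv2.resize(c["frame"][y0:y0+150,x0:x0+200,::-1],None,fx=4,fy=4,interpolation=cv2.INTER_CUBIC))
E
```

```text
[ 0.68080336 -0.21287838  0.04684243] [ 0.78672501 -0.13188389  0.29182486]
```

View pics/scene2.png

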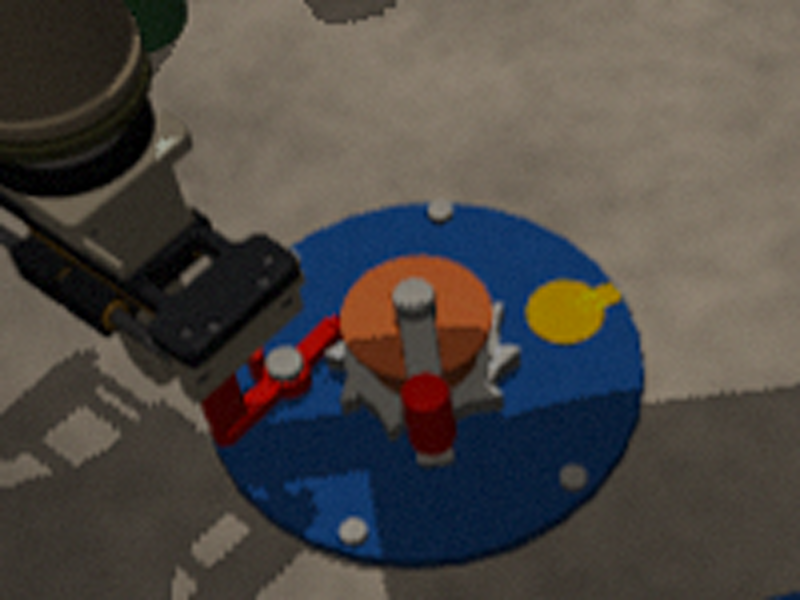

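View pics/side2.png

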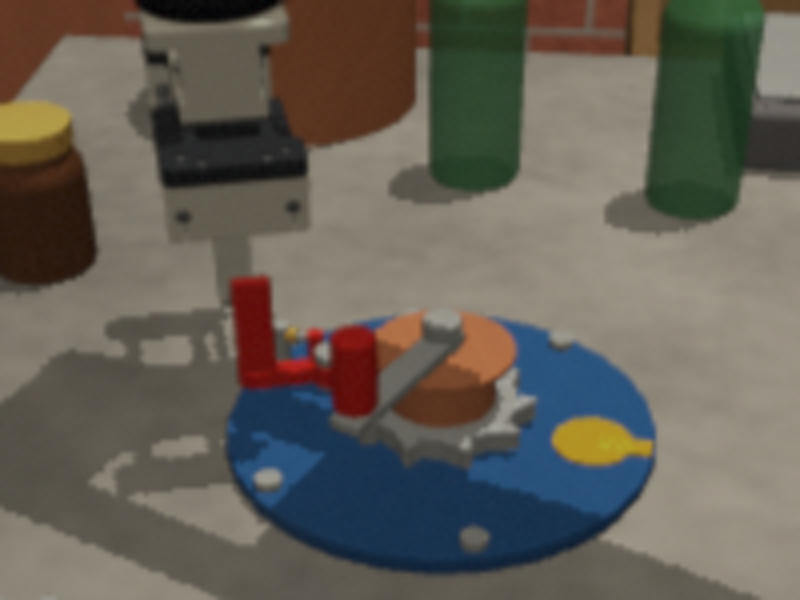

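>>> {"fn": "jog_arm", "kwargs": {"motion": [0,-0.008,-0.02,0,0,0,0,0,-0.008,-0.035,0,0,0,0,0,-0.009,-0.05,0,0,0,0,0,-0.01,-0.06,0,0,0,0,0,-0.012,-0.07,0,0,0,0,0,-0.014,-0.08,0,0,0,0,0,-0.016,-0.09,0,0,0,0,0,-0.016,-0.09,0,0,0]}}

```text
validation failed for argument at $.mo...
```

```bash
python3 - <<'E'
from h import *
s=read_state();print(s["tool_pos"],s["force"])
for n in ["scene","side"]:
    c=read_camera(n);x0,y0=(100,60) if n=="scene" else (150,70)
    cv2.imwrite(f"pics/{n}3.png",cv2.resize(c["frame"][y0:y0+150,x0:x0+200,::-1],None,fx=4,fy=4,interpolation=cv2.INTER_CUBIC))
E
```

```text
[ 0.68432384 -0.21409692  0.05210521] [-0.22086272 -1.19740066  0.75387065]
```

View pics/scene3.png

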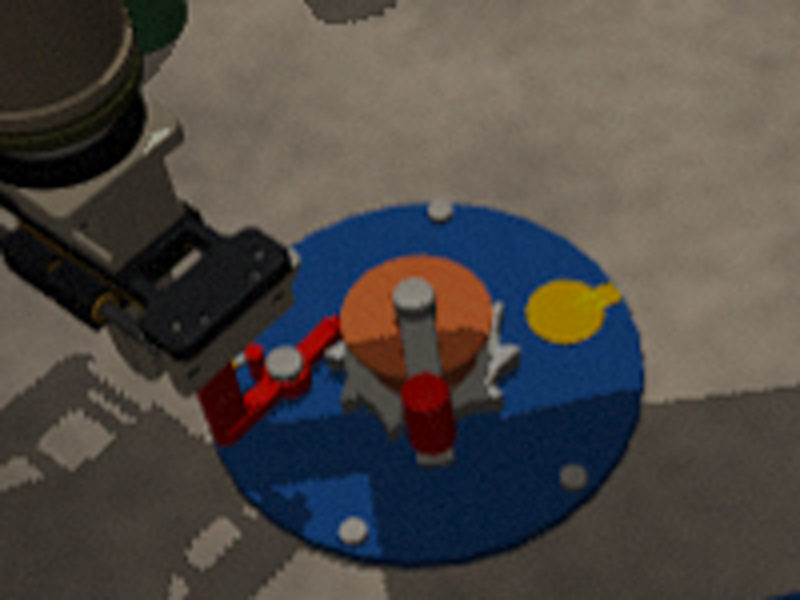

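View pics/side3.png

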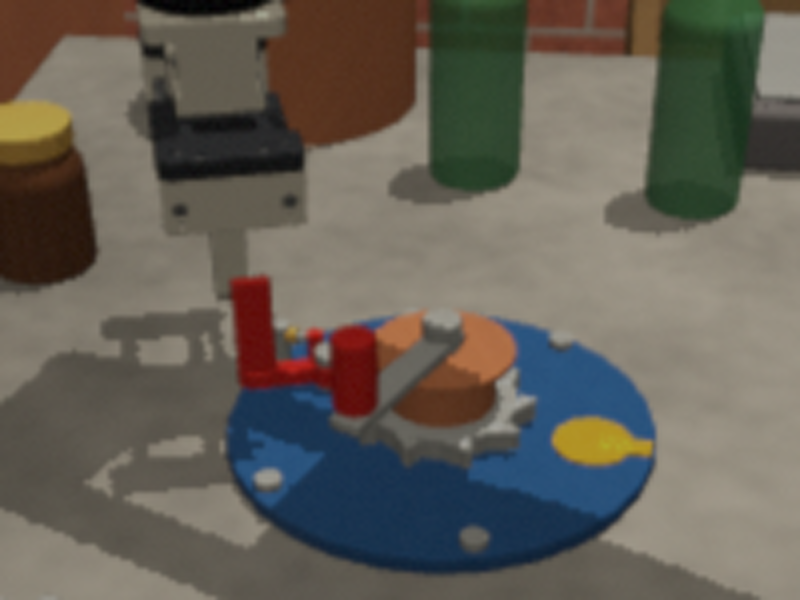

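>>> {"fn": "jog_arm", "kwargs": {"motion": [0,-0.01,-0.02,0,0,0,0,0,-0.01,-0.04,0,0,0,0,0,-0.02,-0.05,0,0,0,0,0,-0.02,-0.06,0,0,0,0,0,-0.02,-0.07,0,0,0,0,0,-0.02,-0.08,0,0,0,0,0,-0.02,-0.09,0,0,0,0,0,-0.02,-0.09,0,0,0]}}

```text
validation failed for argument at $.mo...
```

```bash
python3 - <<'E'
from h import *
s=read_state();print(s["tool_pos"],s["force"])
for n in ["scene","side"]:
    c=read_camera(n);x0,y0=(100,60) if n=="scene" else (150,70)
    cv2.imwrite(f"pics/{n}4.png",cv2.resize(c["frame"][y0:y0+150,x0:x0+200,::-1],None,fx=4,fy=4,interpolation=cv2.INTER_CUBIC))
E
```

```text
[ 0.68485735 -0.21413379  0.05291511] [ 0.20031609 -0.43567334  0.71986743]
```

View pics/scene4.png

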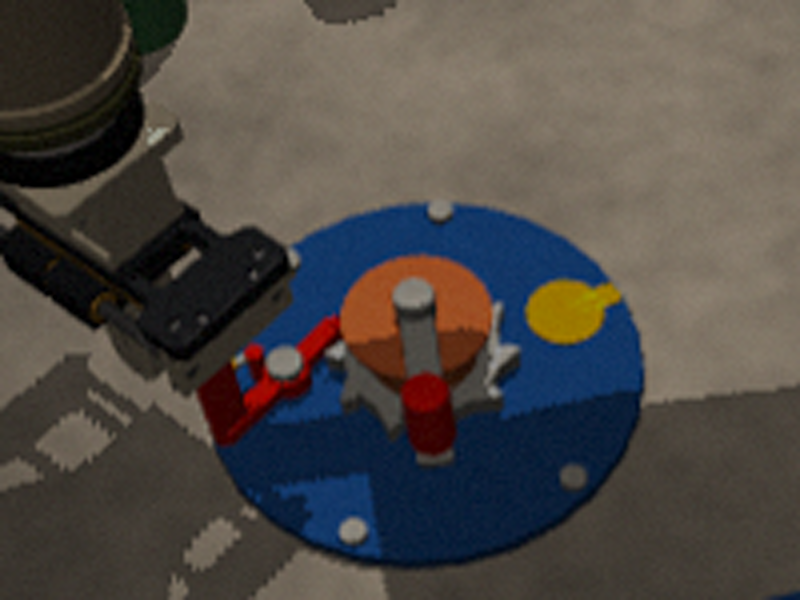

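View pics/side4.png

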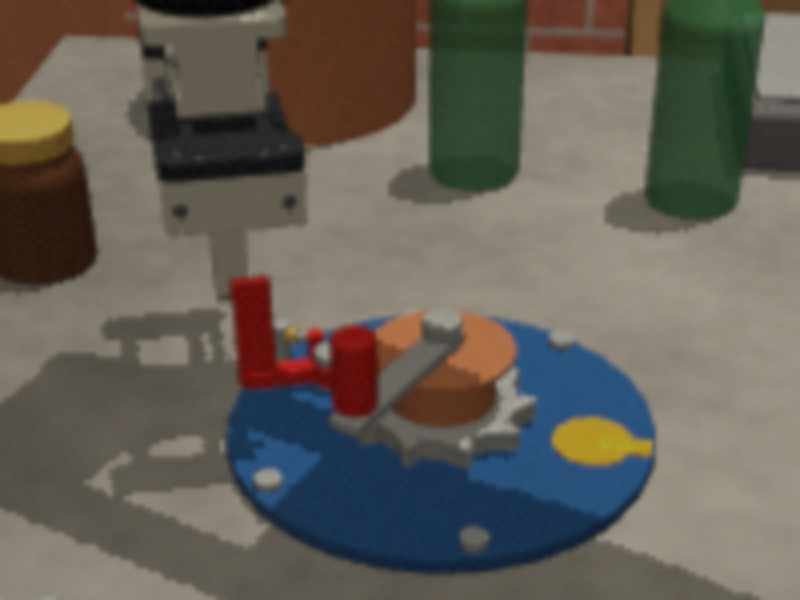

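The call was refused twice. I don't know which part it rejects, so I'll try a single row.

>>> {"fn": "jog_arm", "kwargs": {"motion": [0,-0.01,-0.02,0,0,0,0]}}

```text
t: 3.0
tool_pos: [0.6776, -0.2067, 0.0536]
orientation: [3.106, 0.463, 0.008]
force: [0.2, -0.1, -0.6]
opening: 0.0005
```

>>> {"fn": "jog_arm", "kwargs": {"motion": [0,0,-0.02,0,0,0,0,0,0,-0.03,0,0,0,0,0,-0.01,-0.04,0,0,0,0,0,-0.01,-0.05,0,0,0,0]}}

```text
t: 3.4
tool_pos: [0.6667, -0.1847, 0.0553]
orientation: [3.104, 0.463, 0.013]
force: [0.6, -1.8, 1.4]
opening: 0.0006
```

```bash
python3 - <<'E'
from h import *
s=read_state();print(s["tool_pos"],s["force"])
for n in ["scene","side"]:
    c=read_camera(n);x0,y0=(100,60) if n=="scene" else (150,70)
    cv2.imwrite(f"pics/{n}5.png",cv2.resize(c["frame"][y0:y0+150,x0:x0+200,::-1],None,fx=4,fy=4,interpolation=cv2.INTER_CUBIC))
E
```

```text
[ 0.66668459 -0.18474286  0.05527109] [ 0.58802613 -1.75528963  1.36169307]
```

View pics/scene5.png

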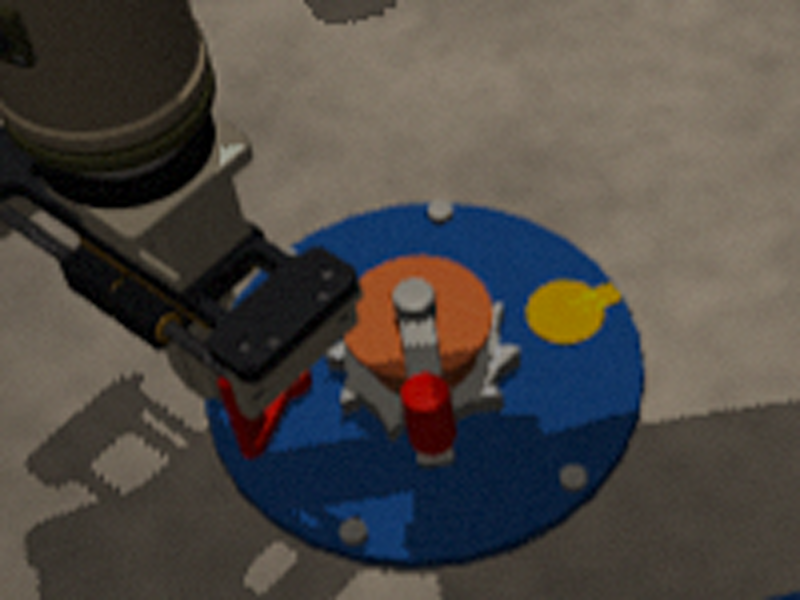

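View pics/side5.png

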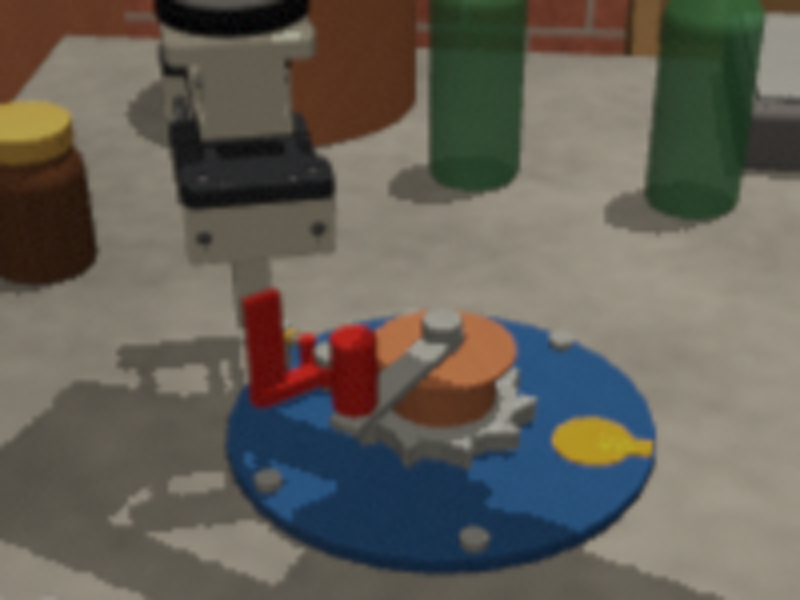

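The tab has started to swing and its foot has moved to about (255,455) in the scene crop. I'll keep pushing.

>>> {"fn": "jog_arm", "kwargs": {"motion": [0,-0.01,-0.01,0,0,0,0,0,-0.01,-0.02,0,0,0,0,0,-0.01,-0.03,0,0,0,0,0,-0.02,-0.04,0,0,0,0,0,-0.02,-0.05,0,0,0,0]}}

```text
t: 4.0
tool_pos: [0.6566, -0.1739, 0.0554]
orientation: [3.086, 0.456, 0.036]
force: [49.6, -60.8, -42.9]
opening: 0.0001
```

```bash
python3 - <<'E'
from h import *
s=read_state();print(s["tool_pos"],s["force"])
for n in ["scene","side"]:
    c=read_camera(n);x0,y0=(100,60) if n=="scene" else (150,70)
    cv2.imwrite(f"pics/{n}6.png",cv2.resize(c["frame"][y0:y0+150,x0:x0+200,::-1],None,fx=4,fy=4,interpolation=cv2.INTER_CUBIC))
E
```

```text
[ 0.65664142 -0.17390804  0.05544452] [ 49.56477796 -60.7697693  -42.87669392]
```

View pics/scene6.png

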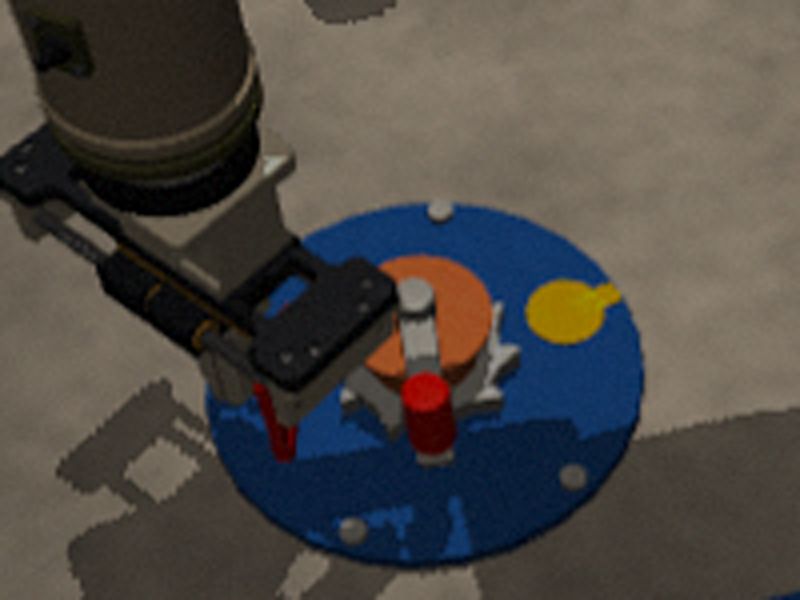

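View pics/side6.png

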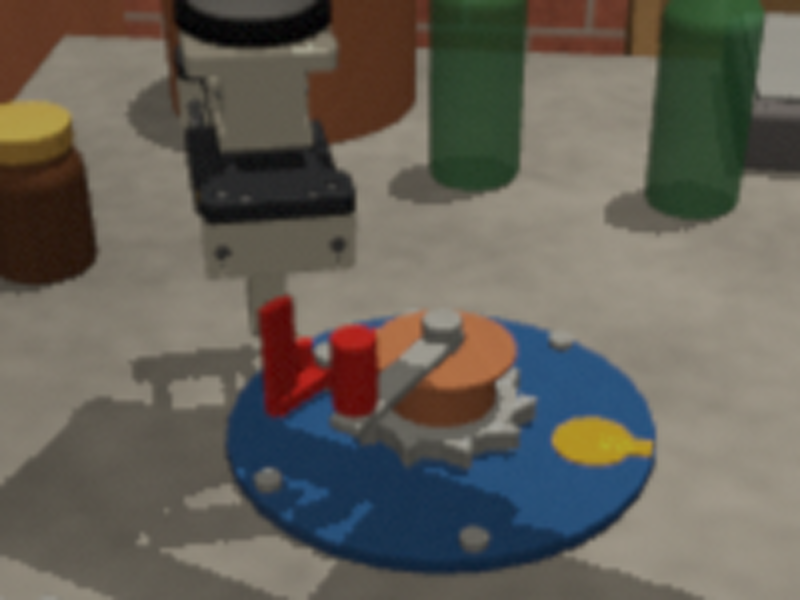

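The force reads about 90 N, so the pawl is probably at its stop or the finger has caught on something. I'll back off straight away.

>>> {"fn": "jog_arm", "kwargs": {"motion": [0,0.02,0.03,0,0,0,0,0,0.02,0.05,0,0,0,0,0,0.02,0.07,0,0,0,0]}}

```text
t: 4.4
tool_pos: [0.6759, -0.2049, 0.056]
orientation: [3.087, 0.455, 0.034]
force: [-0.2, -0.5, 0.3]
opening: 0.0007
```

```bash
python3 - <<'E'
from h import *
s=read_state();print(s["tool_pos"],s["force"])
for n in ["scene","side"]:
    c=read_camera(n);x0,y0=(100,60) if n=="scene" else (150,70)
    cv2.imwrite(f"pics/{n}7.png",cv2.resize(c["frame"][y0:y0+150,x0:x0+200,::-1],None,fx=4,fy=4,interpolation=cv2.INTER_CUBIC))
E
```

```text
[ 0.67592815 -0.20490024  0.05596098] [-0.19535292 -0.47918659  0.30023709]
```

View pics/scene7.png

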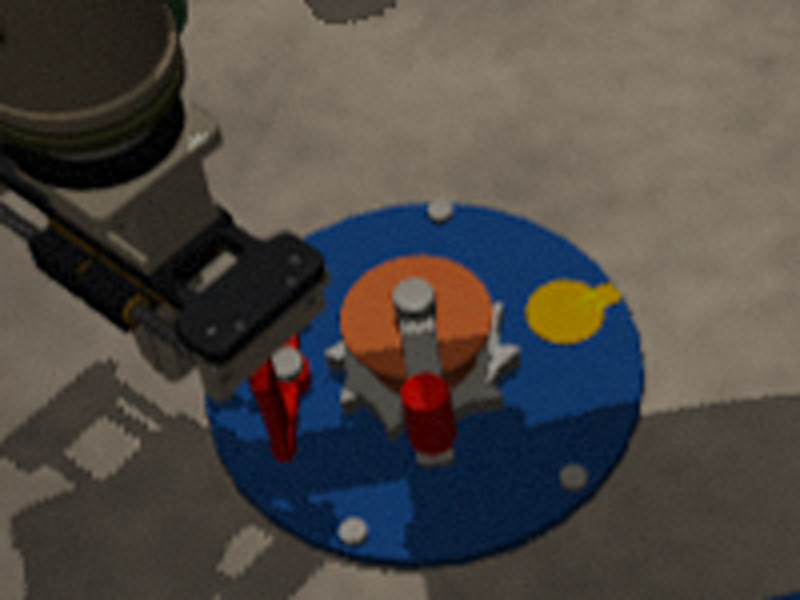

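View pics/side7.png

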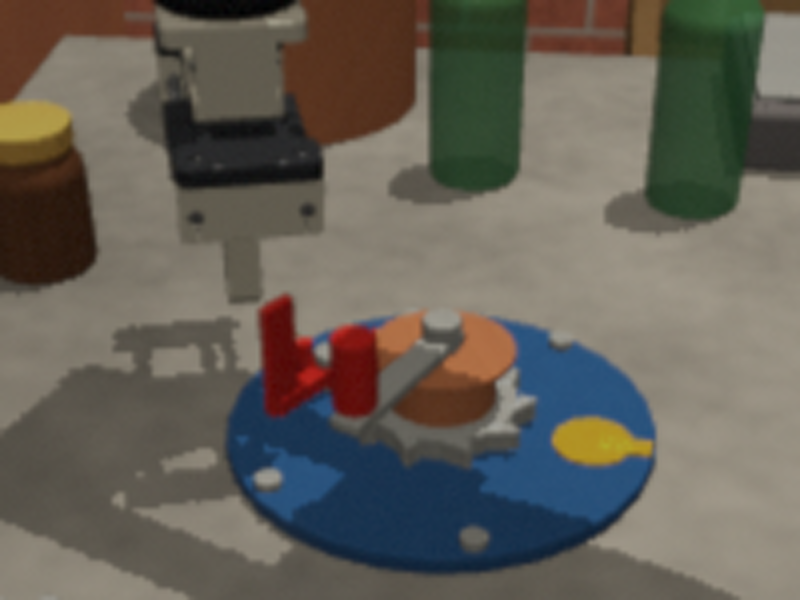

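The pawl now rests swung over by itself: the tab is at about (272,420) in the scene crop, with the tip away from the wheel and the fingers clear. Next I'll lift and go over the knob.

```bash
cat > go.py <<'E'
from h import *
import sys
s=read_state();R=cv2.Rodrigues(s["orientation"])[0]
# level goal: tool z down, tool x at 16.6 deg
a=np.radians(16.6);G=np.array([[np.cos(a),np.sin(a),0],[np.sin(a),-np.cos(a),0],[0,0,-1.]])
print("pos",s["tool_pos"].round(4),"F",s["force"].round(1),"turn",(cv2.Rodrigues(R.T@G)[0].ravel()/(np.pi/2)).round(3))
for g in sys.argv[1:]:
    print(g,(R.T@(np.array(eval(g))-s["tool_pos"])*2).round(3))
E
python3 go.py .676,-.205,.15 .5956,-.0794,.15 .5956,-.0794,.08
```

```text
pos [ 0.6759 -0.2055  0.056 ] F [0.3 0.4 0.2] turn [ 0.015 -0.012  0.002]
.676,-.205,.15 [ 0.004  0.004 -0.188]
.5956,-.0794,.15 [-0.078 -0.283 -0.196]
.5956,-.0794,.08 [-0.08  -0.286 -0.056]
```

>>> {"fn": "jog_arm", "kwargs": {"motion": [0,0,0,-0.1,0.01,-0.01,0,0,0,0,-0.19,0.02,-0.01,0,0.5,0,0,-0.19,0.02,-0.01,0,0.55,-0.04,-0.14,-0.2,0.02,-0.01,0,0.55,-0.08,-0.28,-0.2,0.02,-0.01,0,0.55,-0.08,-0.28,-0.2,0.02,-0.01,0,0.55,-0.08,-0.28,-0.2,0.02,-0.01,0,0.55,-0.08,-0.28,-0.2,0.02,-0.01,0]}}

```text
t: 5.3
tool_pos: [0.594, -0.0796, 0.1518]
orientation: [-3.1, -0.46, -0.002]
force: [-0.2, -1.1, 1.4]
opening: 0.0436
```

```bash
python3 go.py .5956,-.0794,.15 .5956,-.0794,.08; python3 - <<'E'
from h import *
s=read_state()
for n in ["scene","wrist"]:
    c=read_camera(n);fr=c["frame"]
    if n=="scene": fr=cv2.resize(fr[60:210,100:300],None,fx=4,fy=4,interpolation=cv2.INTER_CUBIC)
    cv2.imwrite(f"pics/{n}8.png",fr[:,:,::-1])
print(s["opening"],project(c,[[.5956,-.0794,.112],[.477,-.1456,.013]],s))
E
```

```text
pos [ 0.594  -0.0796  0.1518] F [-0.2 -1.1  1.4] turn [-0.005 -0.002  0.003]
.5956,-.0794,.15 [0.003 0.001 0.004]
.5956,-.0794,.08 [0.003 0.002 0.144]
0.043579092906718464 [[254.94921097 210.68312213]
 [281.08357738 288.15885815]]
```

View pics/scene8.png

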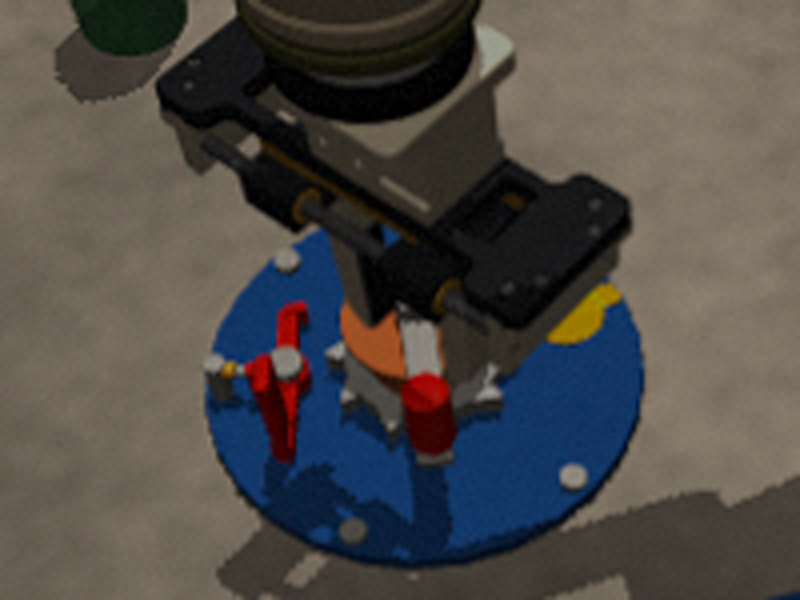

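View pics/wrist8.png

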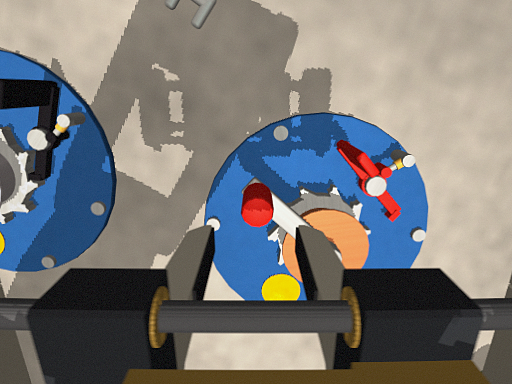

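The pawl is clearly off and against its stop. In the wrist view the knob top is at (258,205), against a prediction of (255,211), and the yellow spot matches. I'm descending and gripping.

>>> {"fn": "jog_arm", "kwargs": {"motion": [0.55,0,0,0.05,0,0,0,0.55,0,0,0.1,0,0,0,0.55,0,0,0.14,0,0,0,0.55,0,0,0.14,0,0,0,0.3,0,0,0.14,0,0,0,0,0,0,0.14,0,0,0,0,0,0,0.14,0,0,0,0,0,0,0.14,0,0,0], "grip_force": 10}}

```text
t: 6.2
tool_pos: [0.5964, -0.0813, 0.0837]
orientation: [-3.102, -0.457, -0.007]
force: [0.9, -3.4, 1.3]
opening: 0.024
```

```bash
cat > arc.py <<'E'
from h import *
s=read_state();print(s["tool_pos"].round(4),s["force"].round(1),s["opening"])
R=cv2.Rodrigues(s["orientation"])[0];p=s["tool_pos"]
ax=np.array([.5598,-.1545]);mk=np.array([.4767,-.1445])
r=p[:2]-ax;a=np.arctan2(r[1],r[0]);m=mk-ax;am=np.arctan2(m[1],m[0])
print("r",np.hypot(*r),"ang",np.degrees(a),"mark",np.hypot(*m),np.degrees(am))
for k in range(1,22):
    b=a+np.radians(6)*k
    if b>am+.05: break
    g=np.r_[ax+.085*np.array([np.cos(b),np.sin(b)]),.08]
    print(k,np.degrees(b).round(1),(R.T@(g-p)*2).round(3))
E
python3 arc.py
```

```text
[ 0.5964 -0.0813  0.0837] [ 0.9 -3.4  1.3] 0.024014346298372045
r 0.08186248869522306 ang 63.463530453915226 mark 0.08369952210138354 173.1381959614216
1 69.5 [-0.009 -0.016  0.007]
2 75.5 [-0.024 -0.026  0.007]
3 81.5 [-0.04  -0.034  0.007]
4 87.5 [-0.056 -0.041  0.007]
5 93.5 [-0.073 -0.046  0.007]
6 99.5 [-0.091 -0.049  0.007]
7 105.5 [-0.108 -0.051  0.007]
8 111.5 [-0.126 -0.05   0.007]
9 117.5 [-0.144 -0.048  0.007]
10 123.5 [-0.161 -0.044  0.007]
11 129.5 [-0.178 -0.038  0.007]
12 135.5 [-0.194 -0.03   0.006]
13 141.5 [-0.209 -0.021  0.006]
14 147.5 [-0.223 -0.01   0.006]
15 153.5 [-0.236  0.003  0.006]
16 159.5 [-0.248  0.016  0.006]
17 165.5 [-0.258  0.031  0.006]
18 171.5 [-0.266  0.047  0.006]
```

The knob is gripped (opening 24 mm) at radius about 82 mm, angle 63°; the mark is at 173°. I'll ease it round in stages, checking the force each time.

>>> {"fn": "jog_arm", "kwargs": {"motion": [0,-0.01,-0.01,0,0,0,0,0,-0.02,-0.02,0,0,0,0,0,-0.04,-0.03,0,0,0,0,0,-0.05,-0.04,0,0,0,0,0,-0.07,-0.04,0,0,0,0,0,-0.09,-0.05,0,0,0,0]}}

```text
t: 6.8
tool_pos: [0.5464, -0.0728, 0.0839]
orientation: [-3.107, -0.457, -0.01]
force: [6.1, -20.1, -9.9]
opening: 0.0247
```

```bash
python3 arc.py
```

```text
[ 0.5464 -0.0728  0.0839] [  6.1 -20.1  -9.9] 0.024710854263483278
r 0.08275478932276309 ang 99.34062050901485 mark 0.08369952210138354 173.1381959614216
1 105.3 [-0.017 -0.006  0.008]
2 111.3 [-0.035 -0.005  0.008]
3 117.3 [-0.053 -0.003  0.007]
4 123.3 [-0.07   0.001  0.007]
5 129.3 [-0.087  0.007  0.007]
6 135.3 [-0.103  0.015  0.007]
7 141.3 [-0.118  0.024  0.007]
8 147.3 [-0.132  0.035  0.007]
9 153.3 [-0.145  0.047  0.007]
10 159.3 [-0.156  0.061  0.007]
11 165.3 [-0.166  0.076  0.007]
12 171.3 [-0.175  0.091  0.007]
```

>>> {"fn": "jog_arm", "kwargs": {"motion": [0,-0.02,0,0,0,0,0,0,-0.03,0,0,0,0,0,0,-0.05,0,0,0,0,0,0,-0.07,0.01,0,0,0,0,0,-0.08,0.01,0,0,0,0,0,-0.1,0.02,0,0,0,0,0,-0.11,0.03,0,0,0,0]}}

```text
t: 7.5
tool_pos: [0.4972, -0.102, 0.0839]
orientation: [-3.105, -0.457, -0.009]
force: [-5.3, 9.7, 9.2]
opening: 0.024
```

```bash
python3 arc.py
```

```text
[ 0.4972 -0.102   0.0839] [-5.3  9.7  9.2] 0.023952224284794234
r 0.08170136225849607 ang 140.0360451426399 mark 0.08369952210138354 173.1381959614216
1 146.0 [-0.018  0.005  0.008]
2 152.0 [-0.031  0.017  0.008]
3 158.0 [-0.043  0.03   0.008]
4 164.0 [-0.053  0.045  0.007]
5 170.0 [-0.062  0.06   0.007]
```

>>> {"fn": "jog_arm", "kwargs": {"motion": [0,-0.01,0.01,0,0,0,0,0,-0.03,0.02,0,0,0,0,0,-0.04,0.03,0,0,0,0,0,-0.05,0.05,0,0,0,0,0,-0.06,0.06,0,0,0,0,0,-0.06,0.07,0,0,0,0,0,-0.06,0.07,0,0,0,0]}}

```text
t: 8.2
tool_pos: [0.4771, -0.1447, 0.0839]
orientation: [-3.104, -0.456, -0.004]
force: [-7.3, 0.5, 7.9]
opening: 0.0239
```

```bash
python3 arc.py;python3 - <<'E'
from h import *
s=read_state()
for n in ["scene","side"]:
    c=read_camera(n);x0,y0=(100,60) if n=="scene" else (150,70)
    cv2.imwrite(f"pics/{n}9.png",cv2.resize(c["frame"][y0:y0+150,x0:x0+200,::-1],None,fx=4,fy=4,interpolation=cv2.INTER_CUBIC))
E
```

```text
[ 0.4771 -0.1447  0.0839] [-7.3  0.5  7.9] 0.02392417855290468
r 0.08328983130342345 ang 173.23465227586445 mark 0.08369952210138354 173.1381959614216
```

View pics/side9.png

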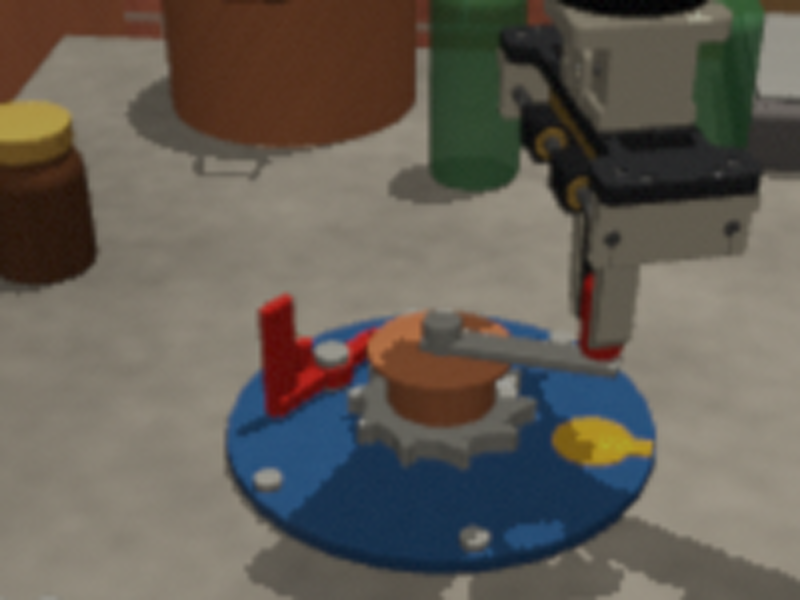

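The knob is held over the spot and the pawl is still off. I'll hold briefly, open gently and lift.

>>> {"fn": "jog_arm", "kwargs": {"motion": [0,0,0,0,0,0,0,0,0,0,0,0,0,0,0.4,0,0,0,0,0,0,0.55,0,0,0,0,0,0,0.55,0,0,0,0,0,0,0.55,0,0,0,0,0,0]}}

```text
t: 8.9
tool_pos: [0.477, -0.1447, 0.0837]
orientation: [-3.105, -0.457, -0.004]
force: [0.3, 0.4, -0.4]
opening: 0.0498
```

>>> {"fn": "jog_arm", "kwargs": {"motion": [0.55,0,0,-0.04,0,0,0,0.55,0,0,-0.1,0,0,0,0.55,0,0,-0.2,0,0,0,0.55,0,0,-0.3,0,0,0,0.55,-0.2,0,-0.36,0,0,0,0.55,-0.2,0,-0.36,0,0,0,0.55,-0.2,0,-0.36,0,0,0]}}

```text
t: 9.6
tool_pos: [0.379, -0.1757, 0.2663]
orientation: [3.108, 0.454, 0.008]
force: [1.7, -0.8, -1.7]
opening: 0.0511
```

```bash
python3 - <<'E'
from h import *
s=read_state();print(s["t"],s["tool_pos"],s["opening"],s["force"])
for n in ["scene","side","wrist"]:
    c=read_camera(n);x0,y0=(100,60) if n=="scene" else (150,70)
    fr=c["frame"]
    cv2.imwrite(f"pics/{n}10.png",(fr if n=="wrist" else cv2.resize(fr[y0:y0+150,x0:x0+200],None,fx=4,fy=4,interpolation=cv2.INTER_CUBIC))[:,:,::-1])
    print(n,[b for b in blobs(red(fr))])
E
```

```text
9.6 [ 0.37896212 -0.17573553  0.26633984] 0.05114967988818779 [ 1.73970518 -0.82991954 -1.7014363 ]
scene [([235, 105, 11, 9, 70], [239.9, 108.9]), ([169, 136, 7, 11, 54], [172.1, 141.0]), ([162, 149, 6, 9, 46], [164.8, 152.9]), ([169, 150, 8, 22, 54], [172.5, 159.4])]
side [([296, 139, 10, 21, 171], [300.5, 148.9]), ([216, 145, 22, 29, 276], [222.3, 160.3]), ([238, 154, 4, 7, 18], [239.3, 156.9])]
wrist [([242, 62, 23, 24, 437], [253.2, 73.8])]
```

View pics/scene10.png

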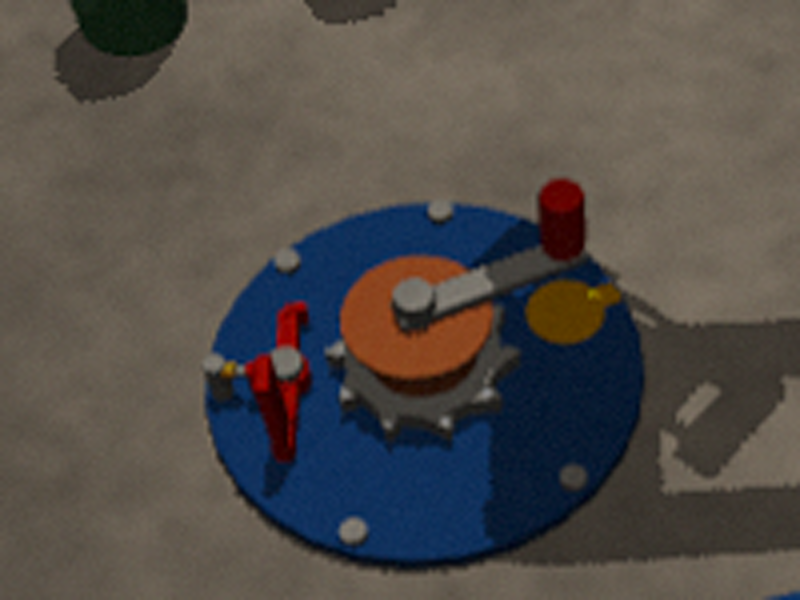

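View pics/side10.png

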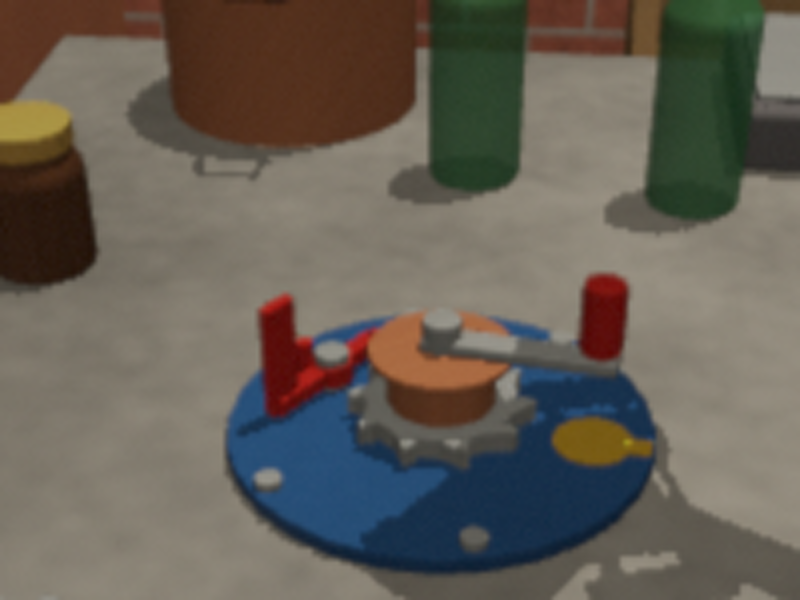

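Now I'll check the knob's position over the spot, the pawl angle and the grey winch.

```bash
python3 - <<'E'
from h import *
cs={n:read_camera(n) for n in ["scene","side"]}
off={"scene":(100,60),"side":(150,70)}
z=lambda n,p:[off[n][0]+(p[0]+.5)/4-.5,off[n][1]+(p[1]+.5)/4-.5]
for k,P,h in [("knob",{"scene":(561,196),"side":(606,287)},.112),("mark",{"scene":(565,311),"side":(591,441)},.013),("tab",{"scene":(263,375),"side":(277,304)},.085),("pivot",{"scene":(287,360)},.036)]:
    for n,p in P.items(): print(k,n,plane(cs[n],[z(n,p)],h)[0].round(4))
for n in cs:
    a=cv2.imread(f"pics/{n}0.png").astype(int); b=cs[n]["frame"][:,:,::-1].astype(int)
    m=lambda f:cv2.inRange(f.astype(np.uint8),(0,0,0),(28,28,28))
    r=(slice(190,330),slice(245,390)) if n=="scene" else (slice(220,384),slice(180,350))
    for f in (a,b): print(n,[q for q in blobs(m(f[r]),40)])
E
```

```text
knob scene [ 0.4774 -0.1416  0.112 ]
knob side [ 0.4759 -0.1402  0.112 ]
mark scene [ 0.4759 -0.1446  0.013 ]
mark side [ 0.4764 -0.1465  0.013 ]
tab scene [ 0.6488 -0.1501  0.085 ]
tab side [ 0.647  -0.1532  0.085 ]
pivot scene [ 0.6241 -0.1869  0.036 ]
scene [([8, 50, 45, 32, 472], [24.7, 66.2]), ([68, 94, 16, 20, 245], [75.5, 103.7])]
scene [([37, 50, 17, 14, 105], [44.7, 55.8]), ([8, 55, 31, 27, 370], [19.1, 69.1]), ([67, 94, 18, 20, 249], [75.4, 103.7])]
side [([20, 21, 43, 35, 504], [32.8, 39.8]), ([28, 65, 19, 32, 449], [37.3, 81.1])]
side [([20, 21, 43, 35, 504], [32.7, 39.7]), ([28, 65, 19, 32, 447], [37.3, 81.0])]
```

```bash
python3 -c "
from plant import *
print(close_job())"
```

```text
the job is handed in; nothing more can be done
None
```

The copper winch is set and the job is handed in, at about 10 s on the robot's clock. I flicked the red pawl off with the shut fingers. I then gripped the knob and eased the drum about 110° anticlockwise in about 2 s, roughly 1 rad/s, and let go and lifted clear.

**Last checks:**
- **Knob:** it stands about 3–6 mm from the centre of the yellow spot in both fixed cameras (limit 20 mm).
- **Pawl:** it rests by itself at about 0.69 rad, which is at its stop.
- **Grey winch:** its knob and pawl look unchanged from the start pictures.
- **Gripper:** it is clear of everything, with only about 2 N of residual force.

**What went less well:**
- **Pawl push:** I pushed the pawl against its stop a little too far. The wrist force reached about 90 N, against a limit of 120 N, and I backed off. I take that contact to have been on the fingers; if it counted as the gripper's body, it would be over the 40 N limit.
- **Refused calls:** two move calls were refused without moving the arm; the cause was not shown, and shorter calls went through.
- **Wrist camera:** its first view was about 5 mm off the fixed cameras, which the margins covered.

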